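# Tighten a filter holder's lock ring with a pin spanner

## Robot

A 6-joint arm with a two-finger parallel gripper is mounted at the origin on the work surface. World frame = base frame: x ahead of the robot, y to its left, z up, the work surface at z = 0. Lengths are in m, angles in rad, forces in N, time in s.
With the tool pointing down it reaches from about 0.275 to 0.85 m from the base axis. Payload 19 kg.
Tool frame: the origin (TCP) lies at the very end of the fingers, on their centre line; the grasp point (between the pads) lies 19 mm behind it (tcp_to_grasp is the distance from the TCP to the grasp point, in m); z points along the fingers, x is the direction in which the jaws open and shut, and the axes are right-handed (so a half turn about z gives the same grasp; the last joint's range is limited). The gripper opens to 85 mm and grips with 20 to 120 N. Pads are 22 mm wide; open, the fingers measure 114 mm over their backs; the gripper's body (76 mm by 85 mm) begins 54 mm behind the grasp point. The pads swing forward as they close: fully open they stand 13 mm farther back than shut.
Start: joints at [1.034, 0.15, 1.437, -0, 1.554, -0.134], TCP at [0.225, 0.529, 0.231] pointing down, gripper open.
Joint ranges: [-2.8, 2.8], [-0.68, 2.1], [0.12, 2.68], [-1.39, 4.53], [0.16, 2.79], [-2.81, 2.81]. Speed limits (rad/s): [1.89, 1.89, 2.22, 3.01, 3.01, 3.01].

## Interface

Orientations are given as a unit quaternion [x, y, z, w].
In Python, from workcell import sense, camera, hand_in, tcp_to_grasp gives the robot as it stands.
- The arm moves only by the shell command python3 -m pendant 'ROWS' [OPENING] [FORCE]. ROWS is JSON, a list of rows, each a list of 6 numbers: the shift along the tool's x, y, z each as a share of 3 cm, from -1 to 1, then the turn, a rotation vector about the tool's x, y, z each as a share of 45 degrees, from -1 to 1. A call has exactly 10 rows; each row shifts and turns the commanded pose from where the row before left it, along the tool's axes as they then stand; what a row does not reach is not made up. A row lasts 1/12 s, in which the tool goes at most 41.7 mm and 7.16 degrees, less where a joint would pass 70% of its speed; a pose out of reach is approached as far as the arm can. A call with a number of a shift or a turn outside -1 to 1 is refused whole. A call with a gripper value outside its range is refused whole. OPENING is the closure, from 0 (fully open) to 1 (shut), set as the call begins (- or left out, the last holds). The fingers move at their own pace and stop on an object; FORCE is the grip in N (left out, the last holds). Time passes only in rows, so rows that do not move let the fingers close, or fill a call up. It gives the time, the measured TCP pose, the force and the opening at its end, in the units of the state.
- sense(): the state, without advancing time (a new reading comes with each control period).
- camera(name): name is "scene" or "top"; returns a dict with "color" (480x640x3 uint8, blue, green, red), "K" (3x3 intrinsics, pixels), "k1" (the pictures are not rectified: a ray, as slopes to the right and down, at radius r is drawn at 1 + k1 r^2 times it, then the intrinsics apply), "rvec" (rotation vector, rad) and "tvec" (3), from world to camera coordinates, as OpenCV has them. Camera axes: x right, y down, z forward; pixel columns grow to the right and rows downward; lengths in m; the calibration is good to about 2 mm. A picture is of the moment at which its call begins. There is no depth.
- hand_in(): hands the job in, once; it reports no verdict.
The state is a dict: "t": time; "joint_pos": joint angles; "joint_velocities": joint speeds; "joint_torque": joint torques, N m; "ee_pos": TCP position; "tool_rot": TCP orientation; "contact_force": force on the tool from outside, world axes, zero at the start; "torque": the same for the moment, N m; "grip_width": finger opening in m.
Only numpy, scipy, OpenCV 4.12 (cv2) and the standard library are available. Lean on these libraries where they do the work, as an engineer would, in place of code of your own. Each camera call takes 0.05 s, during which the arm holds its last target.

## Task

Close up the tilted filter holder: take the pin spanner from its green rest, set both prongs fully into the two holes of the holder's loose lock ring before turning it, and with the spanner turn the ring clockwise (as seen looking at its face) until it comes to its stop. Then draw the spanner out and put it back in the rest as it stood, prongs down in the trough, and let go. Do not knock the bottle, tub and box standing nearby.

Things in the scene. Friction and masses are not known exactly. Their poses are not given: they have to be found in the camera images.
- ring_face (a point): Centre of the lock ring's flat outer face, on its turning axis. The frame is fixed to the holder and does not turn with the ring: z points out of the face, up and leaning 30 degrees from vertical towards the robot's side; y is level. The aluminium ring is 80 mm across, 18 mm thick, with two dark square holes 11 by 11 mm, 18 mm deep, opposite each other, centres 25 mm from the axis.
- lock_ring (a joint): How far the ring is screwed down, rad: 0 to 0.25 at the start, grows clockwise seen looking at the face, hard stop at 1.20; friction about 0.2 N m, stays where left. The line of holes lies at (P - value) rad, right-handed about ring_face z, from ring_face y. P is not measured: -0.4 to 0.4, new each run, constant in it. Look or feel: prongs on the face stand 12 mm short of fully in.
- holder: Fixed filter holder: grey foot 150 by 130 mm, grey column, blue chamber 88 mm across tilted 30 degrees with the ring at its upper end and a pipe stub on either side (from the axis 72 mm sideways, 55 mm below the face). Origin at bench height straight below the ring face's centre, which is 150 mm up; z up, the foot's middle 35 mm along x. Nothing stands over the face.
- spanner_grip (a point): Centre of the pin spanner's blue grip, a square bar 24 by 24 mm, 55 mm tall, sides along x and y; z up along it, y along the line of prongs. It stands on a dark bridge 28 (x) by 64 (y) by 12 mm thick, whose underside is 39.5 mm below this point (on the ring's face when engaged). Two round prongs, 6 mm thick, stick 12 mm down from it at y = +-25 mm. 0.14 to 0.26 kg; same after half a turn.
- prong_a (a point): Tip centre of the prong at +y of the spanner (25 mm along y and 51.5 mm below the centre of the grip).
- prong_b (a point): Tip centre of the prong at -y of the spanner (-25 mm along y and 51.5 mm below the centre of the grip).
- rest_top (a point): Centre of the top of the fixed green rest, a block 60 (x) by 100 (y) mm, top 22 mm above the bench; z up. A trough 14 mm wide (x), 64 mm long (y), 19 mm deep is let into its middle. The spanner stands there upright, underside of the bridge on this top and both prongs in the trough, the grip's centre 39.5 mm above this point.
- reagent: Bystander: brown reagent bottle, 56 mm diameter, 120 mm tall, standing beside the filter holder; origin at the centre of its underside.
- strip_tub: Bystander: white tub, 48 mm diameter, 85 mm tall, standing beside the rest; origin at the centre of its underside.
- tip_box: Bystander: orange box 60 by 100 by 50 mm high, on the far side of the bench; origin at the centre of its underside.
Things that resemble listed ones, but are neither listed nor needed, are in the scene too. Leave any purple or white look-alike of the part that bears rest_top alone.

How it is judged:
By the outcome, as a careful person would: the job done as asked, in the order asked, and still so for the second after the job is handed in, with the robot touching nothing.
It also fails if it takes over 61 s, if anything falls off the work surface, if the arm or the gripper's body presses on something with over 40 N, if the wrist force passes 120 N, or if a joint passes its speed limit or range.

## Working session

There is one attempt and no reset: what is moved stays moved. The work goes in short steps, Python scripts to look and compute and a shell command to move; the robot and the scene stay as the last step left them, time stands still between calls to the robot, and variables do not carry over. Pictures are saved under pics/ and viewed, and the job is handed in when it is done.

```bash
ls; mkdir -p pics; python3 - <<'E'
from workcell import sense,camera,tcp_to_grasp
import cv2
print(sense(), tcp_to_grasp)
for n in("scene","top"):
    c=camera(n); cv2.imwrite(f"pics/{n}0.png",c["color"]); print(n,c["K"],c["k1"],c["rvec"],c["tvec"])
E
```

```text
pics
{'t': 0.0, 'joint_pos': array([ 1.03403402e+00,  1.50961214e-01,  1.43805378e+00,  2.43507186e-05,
        1.55381997e+00, -1.33991258e-01]), 'joint_velocities': array([ 0.00174907, -0.00119724,  0.00034376,  0.00133419, -0.00060626,
       -0.00019984]), 'joint_torque': array([ 1.05273037e-03, -7.13084650e+01, -5.70845211e+01,  8.52748553e-05,
        9.20113380e-03, -3.01016871e-05]), 'ee_pos': array([0.22525228, 0.52875584, 0.23067826]), 'tool_rot': array([ 8.34256857e-01,  5.51375654e-01, -5.64607254e-04,  2.59231778e-04]), 'contact_force': array([-1.25701545, -0.29547722, -0.53751423]), 'torque': array([-0.01284214,  0.02187412,  0.00307038]), 'grip_width': 0.08543780653949255} 0.0187
scene [[513.39035963   0.         319.21510449]
 [  0.         513.39035963 241.06942883]
 [  0.           0.           1.        ]] -0.09525043123670673 [ 2.20470044  0.72742452 -0.31196402] [-0.5422471  -0.12892515  1.38697016]
top [[478.64284324   0.         314.125492  ]
 [  0.         478.64284324 239.47843538]
 [  0.           0.           1.        ]] 0.017379311985138823 [ 2.05596489 -2.16826104  0.23281654] [0.08887337 0.61349925 0.94539971]
```

View pics/scene0.png

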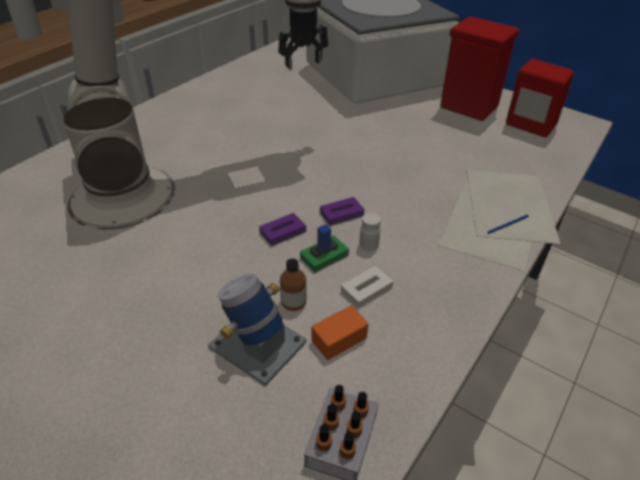

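View pics/top0.png

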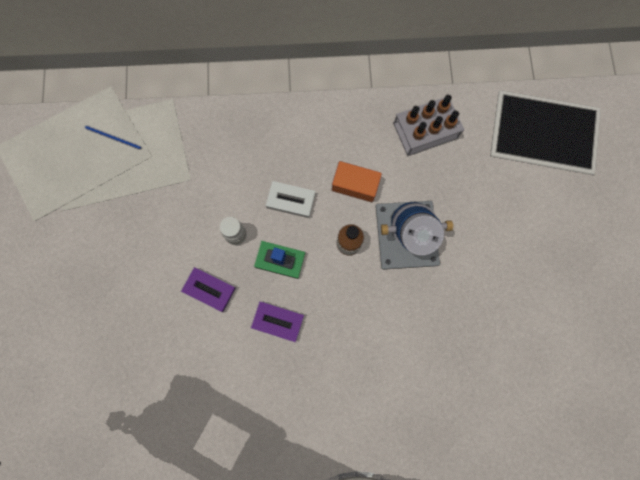

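The scene view shows the green rest and spanner at (324,245), the holder's ring at (240,290), bottle (292,288), tub (370,232) and box (340,332). The top view shows the rest at (280,259), ring (423,236), bottle (350,238), tub (232,230) and box (357,181). Purple look-alikes are at top (208,289) and (277,321), and a white one at (291,199). Only the one at (280,259) is green and holds the spanner, so I'll confirm it in a crop.

```bash
python3 - <<'E'
import cv2,numpy as np
a=cv2.imread("pics/top0.png");s=cv2.imread("pics/scene0.png")
f=lambda im,x,y,w,h:cv2.resize(im[y:y+h,x:x+w],(400,300),interpolation=cv2.INTER_CUBIC)
o=np.vstack([np.hstack([f(a,240,229,80,60),f(a,380,200,80,60)]),np.hstack([f(s,284,215,80,60),f(s,205,262,80,60)])])
cv2.imwrite("pics/crop0.png",o)
E
```

```text
(no output)
```

View pics/crop0.png

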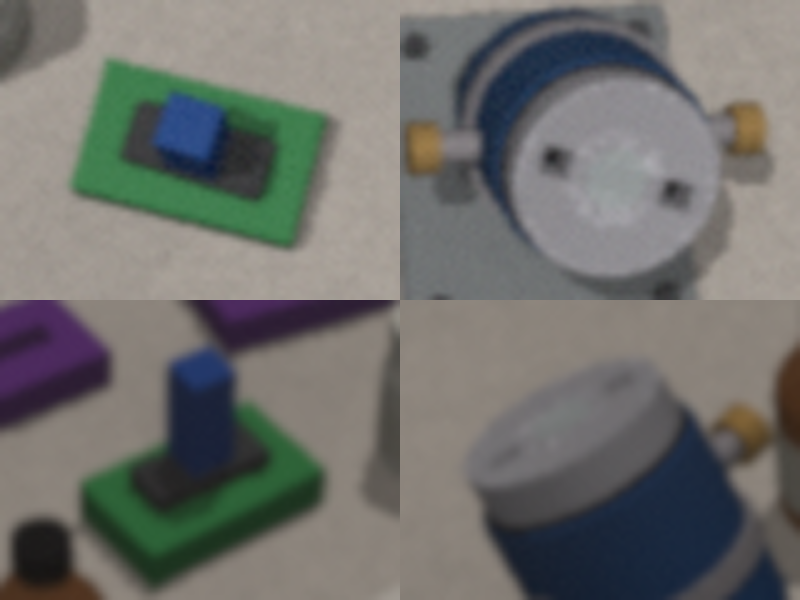

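```bash
cat > h.py <<'E'
import cv2,numpy as np
from scipy.spatial.transform import Rotation as R
def ray(c,px):
    p=np.atleast_2d(np.array(px,float)); 
    d=np.array([c["k1"],0,0,0,0.]); u=cv2.undistortPoints(p[:,None],c["K"],d)[:,0]
    Rm,_=cv2.Rodrigues(np.array(c["rvec"])); o=-Rm.T@np.array(c["tvec"])
    return o,(np.c_[u,np.ones(len(u))]@Rm)
def onz(c,px,z):
    o,d=ray(c,px); return o+d*((z-o[2])/d[:,2])[:,None]
def proj(c,P):
    return cv2.projectPoints(np.atleast_2d(np.array(P,float)),np.array(c["rvec"]),np.array(c["tvec"]),c["K"],np.array([c["k1"],0,0,0,0.]))[0][:,0]
def tri(c1,p1,c2,p2):
    o1,d1=ray(c1,p1);o2,d2=ray(c2,p2);d1=d1[0]/np.linalg.norm(d1);d2=d2[0]/np.linalg.norm(d2)
    A=np.c_[d1,-d2];t=np.linalg.lstsq(A,o2-o1,rcond=None)[0];a=o1+t[0]*d1;b=o2+t[1]*d2
    return (a+b)/2,np.linalg.norm(a-b)
E
python3 - <<'E'
from h import *
from workcell import camera
ct=camera("top");cs=camera("scene")
print("cams",ray(ct,[0,0])[0],ray(cs,[0,0])[0])
for n,c in(("top",ct),("scene",cs)):
    hsv=cv2.cvtColor(c["color"],cv2.COLOR_BGR2HSV)
    def comps(lo,hi,amin,tag):
        m=cv2.inRange(hsv,np.array(lo),np.array(hi))
        k,l,st,ce=cv2.connectedComponentsWithStats(m)
        for i in range(1,k):
            if st[i,4]>amin:
                cn=cv2.findContours((l==i).astype(np.uint8),0,2)[0]; cn=max(cn,key=len)
                r=cv2.minAreaRect(cn); print(n,tag,st[i],ce[i].round(1),"rect",np.array(cv2.boxPoints(r)).round(1).tolist())
    comps((45,90,40),(85,255,255),100,"green")
    comps((105,120,60),(125,255,255),40,"blue")
    comps((12,80,90),(25,255,255),10,"gold")
    comps((4,150,120),(14,255,255),200,"orange")
    comps((5,100,30),(14,255,120),100,"brown")
c=ct
g=cv2.cvtColor(c["color"],cv2.COLOR_BGR2GRAY)[225:245,405:445]
np.set_printoptions(linewidth=250); print(g)
E
```

```text
cams [0.40491802 0.06932081 1.05323143] [ 1.092606   -0.58631586  0.83473689]
top green [255 242  50  36 769] [279.5 260.2] rect [[254.39999389648438, 266.3999938964844], [261.1000061035156, 240.6999969482422], [304.3999938964844, 252.0], [297.6000061035156, 277.70001220703125]]
top blue [ 86 127  54  21  93] [112.5 137. ] rect [[85.69999694824219, 127.69999694824219], [86.30000305175781, 126.19999694824219], [139.1999969482422, 146.39999389648438], [138.60000610351562, 148.0]]
top blue [396 207  35  32 248] [408.2 215.8] rect [[387.70001220703125, 224.0], [418.70001220703125, 199.0], [430.0, 213.0], [399.0, 238.0]]
top blue [271 248  14  16 162] [277.6 255.5] rect [[269.3999938964844, 259.79998779296875], [273.6000061035156, 247.1999969482422], [285.8999938964844, 251.3000030517578], [281.70001220703125, 263.8999938964844]]
top gold [439 103   7   7  13] [441.5 106.5] rect [[438.0, 105.0], [440.0, 103.0], [445.5, 108.5], [443.5, 110.5]]
top gold [424 109  10   6  20] [428.  112.3] rect [[423.5, 113.5999984741211], [424.0, 109.0], [433.1000061035156, 110.0], [432.6000061035156, 114.5
[... 7893 characters left out ...]
99  93  91  93 107 131 139 142 143 134 119 115]
 [140 137 140 139 141 142 140 142 142 143 151 159 158 154 150 155 158 156 158 159 158 153 151 154 149 144 139 131 125 112 108 106 118 135 141 139 138 126 117 115]
 [141 142 141 138 140 140 140 140 140 143 148 159 157 152 148 155 159 159 158 159 159 155 152 151 146 146 142 144 139 136 135 130 130 140 141 142 133 123 113 113]
 [141 141 140 139 141 141 140 141 139 141 143 148 152 150 149 157 163 162 160 159 155 154 149 150 145 142 141 143 142 143 142 143 142 143 147 143 130 119 112 113]
 [142 144 141 141 140 140 139 140 140 141 141 143 145 151 154 159 158 162 158 156 156 154 148 144 143 147 142 143 144 143 143 145 144 147 147 143 124 114 112 112]]
```

```bash
python3 - <<'E'
from h import *
from workcell import camera
ct=camera("top");cs=camera("scene")
np.set_printoptions(precision=4,suppress=True,linewidth=200)
s=1/5.;C=lambda L,x,y:np.array(L)*s+[x,y]-0.4
Q=onz(ct,C([(108,60),(328,115),(293,247),(72,188)],240,229),.022)
print("rest",Q[:,:2],Q.mean(0))
e=[(Q[1]-Q[0]),(Q[2]-Q[3])]; print([np.linalg.norm(v) for v in e],np.linalg.norm(Q[3]-Q[0]),np.linalg.norm(Q[2]-Q[1]))
for v in e: print("long yaw",np.degrees(np.arctan2(v[1],v[0])))
for v in (Q[0]-Q[3],Q[1]-Q[2]): print("short yaw",np.degrees(np.arctan2(v[1],v[0])))
# bridge top corners in crop z=.034
B=onz(ct,C([(140,101),(275,140),(262,198),(124,160)],240,229),.034);print("bridge",B.mean(0),B[:,:2])
# grip top
G=onz(ct,C([(172,92),(227,107),(212,158),(155,143)],240,229),.089);print("grip",G.mean(0))
# holes, top
g=cv2.cvtColor(ct["color"],cv2.COLOR_BGR2GRAY).astype(float)
def cen(x0,y0,x1,y1):
    w=np.clip(142-g[y0:y1,x0:x1]-12,0,40);yy,xx=np.mgrid[y0:y1,x0:x1];return np.array([(w*xx).sum(),(w*yy).sum()])/w.sum(),w.sum()/40
h1,a1=cen(407,227,416,237);h2,a2=cen(429,234,440,243);print(h1,a1,h2,a2)
# stubs
st1,e1=tri(ct,[384.1,229.3],cs,[226.1,329.5]);st2,e2=tri(ct,[449.2,225.3],cs,[273.4,286.1]);print("tri swapped?",st1,e1,st2,e2)
st1,e1=tri(ct,[384.1,229.3],cs,[273.4,286.1]);st2,e2=tri(ct,[449.2,225.3],cs,[226.1,329.5]);print("stubs",st1,e1,st2,e2)
v=st1-st2;v2=onz(ct,[[384.1,229.3],[449.2,225.3]],.1024+.003);d=v2[0]-v2[1];print("y-dir deg",np.degrees(np.arctan2(v[1],v[0])),np.degrees(np.arctan2(d[1],d[0])),np.linalg.norm(d))
# face: iterate
for yaw in [np.arctan2(d[1],d[0])-np.pi/2]:
    ex=np.array([np.cos(yaw),np.sin(yaw),0]);ey=np.array([-ex[1],ex[0],0]);ez=np.array([0,0,1.])
    n=-.5*ex+np.cos(np.pi/6)*ez; fx=np.cross(ey,n)
    o,dd=ray(ct,[h1,h2])
    # stub mid gives ctr
    c0=(st1+st2)/2+n*.055; print("yaw",np.degrees(yaw),"ctr from stubs",c0)
    p0=np.array([c0[0],c0[1],.15])
    for _ in range(5):
        P=[o+k*((p0-o)@n)/(k@n) for k in dd]; m=(P[0]+P[1])/2
        # choose m so z=.15: along ray
        p0=m+(.15-m[2])*(m-o)/(m-o)[2]
    l=P[0]-P[1];print("ctr",m,p0,"holes",P,np.linalg.norm(l),"angle from y",np.arctan2(-(l@fx),l@ey), "deg",np.degrees(np.arctan2(-(l@fx),l@ey)))
fc=C([(0,0)],0,0)
for nm,px,z in(("bottle cap?",[352,233],.12),("box",[356.5,178.9],.05),("tub",[231.5,227],.085)):print(nm,onz(ct,px,z))
E
```

```text
rest [[0.6303 0.1721]
 [0.6006 0.0766]
 [0.5433 0.0946]
 [0.5742 0.1894]] [0.5871 0.1332 0.022 ]
[np.float64(0.10004743162437515), np.float64(0.09976865664953039)] 0.05874767603456388 0.0600628355238163
long yaw -107.29878325792993
long yaw -108.05404334575465
short yaw -17.17341835215735
short yaw -17.45036407651603
bridge [0.586  0.1324 0.034 ] [[0.6088 0.1576]
 [0.5885 0.0999]
 [0.5635 0.1066]
 [0.5832 0.1653]]
grip [0.5867 0.1321 0.089 ]
[410.5969 231.6601] 29.275 [434.6622 238.336 ] 27.75
tri swapped? [ 0.6077 -0.1392  0.0323] 0.10257748417692422 [ 0.6388 -0.1663  0.1828] 0.08884362450938009
stubs [ 0.6229 -0.0858  0.1061] 0.0020217897675650007 [ 0.624  -0.2185  0.1068] 0.0019109363053994959
y-dir deg 90.46752086917745 90.56785439263633 0.13301873243624462
yaw 0.5678543926363362 ctr from stubs [ 0.5959 -0.1524  0.1541]
ctr [ 0.5969 -0.1527  0.15  ] [ 0.5969 -0.1527  0.15  ] holes [array([ 0.6038, -0.1292,  0.1541]), array([ 0.5899, -0.1763,  0.1459])] 0.04979442912686975 angle from y -0.3391169806342178 deg -19.429971751560352
bottle cap? [[ 0.6148 -0.0195  0.12  ]]
box [[ 0.7521 -0.0446  0.05  ]]
tub [[0.6487 0.2266 0.085 ]]
```

```bash
cat >> h.py <<'E'
from scipy.linalg import logm,expm
def pose(s):
    T=np.eye(4);T[:3,:3]=R.from_quat(s["tool_rot"]).as_matrix();T[:3,3]=s["ee_pos"];return T
REST=np.array([.587,.1328,.022]);RYAW=np.radians(-17.4)
RING=np.array([.597,-.1527,.150]);HYAW=np.radians(.5)
def toolrest(h,yaw=RYAW):   # h: height of grip centre-equivalent above engaged
    x=np.array([np.cos(yaw),np.sin(yaw),0]);z=np.array([0,0,-1.]);T=np.eye(4)
    T[:3,:3]=np.c_[x,np.cross(z,x),z];T[:3,3]=REST+[0,0,.0395-.0187+h];return T
def toolring(h,phi,c=None):
    c=RING if c is None else c
    ex=np.array([np.cos(HYAW),np.sin(HYAW),0]);ey=np.array([-ex[1],ex[0],0]);n=-.5*ex+np.array([0,0,np.cos(np.pi/6)]);fx=np.cross(ey,n)
    x=np.cos(phi)*fx+np.sin(phi)*ey;z=-n;T=np.eye(4)
    T[:3,:3]=np.c_[x,np.cross(z,x),z];T[:3,3]=c+n*(.0395-.0187+h);return T
def plan(T,goal,N):
    M=np.linalg.inv(T)@goal
    E=expm(np.real(logm(M))/N)
    print("rel shift mm",(M[:3,3]*1e3).round(1),"rotvec deg",np.degrees(R.from_matrix(M[:3,:3]).as_rotvec()).round(2))
    print(f"per row x{N}:",(E[:3,3]/.03).round(3).tolist(),(R.from_matrix(E[:3,:3]).as_rotvec()/(np.pi/4)).round(4).tolist())
E
python3 - <<'E'
from h import *
from workcell import sense
T=pose(sense()); plan(T,toolrest(.1),20); plan(T,toolrest(.1),10)
E
```

```text
rel shift mm [-222.7  488.    88.4] rotvec deg [2.000e-02 2.000e-02 8.433e+01]
per row x20: [0.262, 0.944, 0.147] [0.0, 0.0, 0.0937]
rel shift mm [-222.7  488.    88.4] rotvec deg [2.000e-02 2.000e-02 8.433e+01]
per row x10: [0.454, 1.905, 0.294] [0.0, 0.0, 0.1874]
```

```bash
python3 -m pendant '[[0.26,0.94,0.15,0,0,0.094],[0.26,0.94,0.15,0,0,0.094],[0.26,0.94,0.15,0,0,0.094],[0.26,0.94,0.15,0,0,0.094],[0.26,0.94,0.15,0,0,0.094],[0.26,0.94,0.15,0,0,0.094],[0.26,0.94,0.15,0,0,0.094],[0.26,0.94,0.15,0,0,0.094],[0.26,0.94,0.15,0,0,0.094],[0.26,0.94,0.15,0,0,0.094]]' 0 100
python3 -m pendant '[[0.26,0.94,0.15,0,0,0.094],[0.26,0.94,0.15,0,0,0.094],[0.26,0.94,0.15,0,0,0.094],[0.26,0.94,0.15,0,0,0.094],[0.26,0.94,0.15,0,0,0.094],[0.26,0.94,0.15,0,0,0.094],[0.26,0.94,0.15,0,0,0.094],[0.26,0.94,0.15,0,0,0.094],[0.26,0.94,0.15,0,0,0.094],[0.26,0.94,0.15,0,0,0.094]]'
python3 - <<'E'
from h import *
from workcell import sense
T=pose(sense()); plan(T,toolrest(.1),2);plan(T,toolrest(0),7)
E
```

```text
t: 1.13
ee_pos: [0.4822, 0.3997, 0.1858]
tool_rot: [0.977, 0.211, -0.0, 0.0]
contact_force: [0.0, -0.8, 0.6]
grip_width: 0.0854
t: 1.97
ee_pos: [0.584, 0.1322, 0.1409]
tool_rot: [0.988, -0.155, -0.0, 0.0]
contact_force: [-0.3, -0.6, 0.2]
grip_width: 0.0852
rel shift mm [ 2.7 -1.5 -1.9] rotvec deg [ 0.01  0.   -0.49]
per row x2: [0.045, -0.025, -0.031] [0.0001, 0.0, -0.0055]
rel shift mm [ 2.7 -1.5 98.1] rotvec deg [ 0.01  0.   -0.49]
per row x7: [0.013, -0.007, 0.467] [0.0, 0.0, -0.0016]
```

```bash
python3 -m pendant '[[0.045,-0.025,0,0,0,-0.005],[0.045,-0.025,0,0,0,-0.006],[0,0,0.6,0,0,0],[0,0,0.6,0,0,0],[0,0,0.6,0,0,0],[0,0,0.6,0,0,0],[0,0,0.6,0,0,0],[0,0,0.27,0,0,0],[0,0,0,0,0,0],[0,0,0,0,0,0]]' 0 100
python3 - <<'E'
from h import *
from workcell import sense,camera
T=pose(sense()); plan(T,toolrest(0),1)
c=camera("scene")["color"];t=camera("top")["color"]
f=lambda im,x,y,w,h:cv2.resize(im[y:y+h,x:x+w],(400,300),interpolation=cv2.INTER_CUBIC)
cv2.imwrite("pics/g1.png",np.hstack([f(c,264,190,120,90),f(t,220,214,120,90)]))
E
```

```text
t: 2.8
ee_pos: [0.5869, 0.1348, 0.0436]
tool_rot: [0.989, -0.149, -0.0, 0.0]
contact_force: [-0.3, -0.4, -0.7]
grip_width: 0.0859
rel shift mm [0.7 1.9 0.8] rotvec deg [0.   0.01 0.27]
per row x1: [0.022, 0.064, 0.026] [0.0001, 0.0001, 0.0061]
```

View pics/g1.png

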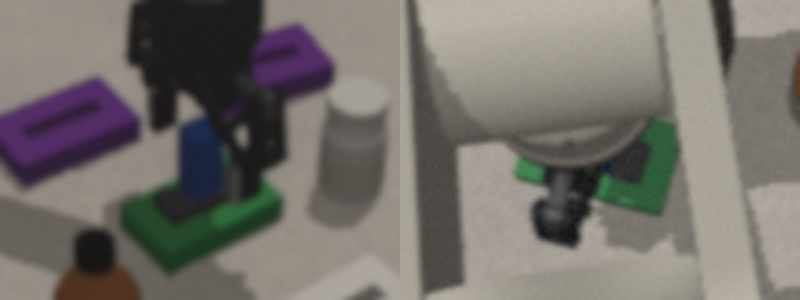

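The crop shows the open fingers on either side of the blue grip at about (200,160) in the left half, with the bridge below. A 2 mm correction is needed before closing.

```bash
python3 -m pendant '[[0.02,0.06,0.02,0,0,0.006],[0,0,0,0,0,0],[0,0,0,0,0,0],[0,0,0,0,0,0],[0,0,0,0,0,0],[0,0,0,0,0,0],[0,0,0,0,0,0],[0,0,0,0,0,0],[0,0,0,0,0,0],[0,0,0,0,0,0]]' - 100
python3 -m pendant '[[0,0,0,0,0,0],[0,0,0,0,0,0],[0,0,0,0,0,0],[0,0,0,0,0,0],[0,0,0,0,0,0],[0,0,0,0,0,0],[0,0,0,0,0,0],[0,0,0,0,0,0],[0,0,0,0,0,0],[0,0,0,0,0,0]]' 1 100
python3 - <<'E'
from h import *
from workcell import sense
s=sense();T=pose(s);print(s["contact_force"],s["torque"],s["grip_width"]); plan(T,toolrest(0),1)
E
```

```text
t: 3.73
ee_pos: [0.5869, 0.1324, 0.0426]
tool_rot: [0.988, -0.152, -0.0, 0.0]
contact_force: [-0.4, -0.3, -0.7]
grip_width: 0.0854
t: 4.57
ee_pos: [0.587, 0.1324, 0.0428]
tool_rot: [0.988, -0.152, 0.0, -0.0]
contact_force: [1.3, 1.3, 3.5]
grip_width: 0.0232
[1.28744469 1.2662956  3.45533839] [ 0.057597   -0.06478897  0.00698392] 0.023179936405338594
rel shift mm [-0.1 -0.4 -0. ] rotvec deg [-0.01 -0.02 -0.05]
per row x1: [-0.004, -0.012, -0.001] [-0.0001, -0.0005, -0.0012]
```

```bash
python3 -m pendant '[[0,0,-0.1,0,0,0],[0,0,-0.2,0,0,0],[0,0,-0.6,0,0,0],[0,0,-0.8,0,0,0],[0,0,-0.8,0,0,0],[0,0,-0.8,0,0,0],[0,0,-0.8,0,0,0],[0,0,-0.8,0,0,0],[0,0,-0.1,0,0,0],[0,0,0,0,0,0]]'
python3 - <<'E'
from h import *
from workcell import sense
s=sense();T=pose(s);print(s["contact_force"],s["torque"],s["grip_width"]); plan(T,toolring(.06,-.339),18)
E
```

```text
t: 5.4
ee_pos: [0.5873, 0.1324, 0.1943]
tool_rot: [0.988, -0.152, 0.001, -0.0]
contact_force: [1.0, -0.4, -2.5]
grip_width: 0.0227
[ 0.98910824 -0.37793354 -2.47042313] [ 0.00697907 -0.04854169  0.00124623] 0.022714234146124786
rel shift mm [ 56.4 281.5 -25.8] rotvec deg [ 9.56 28.29  1.43]
per row x18: [0.123, 0.516, -0.063] [0.0118, 0.0349, 0.0018]
```

```bash
python3 - <<'E'
from h import *
from workcell import sense
s=sense();T=pose(s); plan(T,toolring(.09,-.339),19)
E
```

```text
rel shift mm [ 42.2 286.1 -51.8] rotvec deg [ 9.56 28.29  1.43]
per row x19: [0.103, 0.493, -0.111] [0.0112, 0.0331, 0.0017]
```

```bash
python3 -m pendant '[[0.103,0.493,-0.111,0.0112,0.0331,0.0017],[0.103,0.493,-0.111,0.0112,0.0331,0.0017],[0.103,0.493,-0.111,0.0112,0.0331,0.0017],[0.103,0.493,-0.111,0.0112,0.0331,0.0017],[0.103,0.493,-0.111,0.0112,0.0331,0.0017],[0.103,0.493,-0.111,0.0112,0.0331,0.0017],[0.103,0.493,-0.111,0.0112,0.0331,0.0017],[0.103,0.493,-0.111,0.0112,0.0331,0.0017],[0.103,0.493,-0.111,0.0112,0.0331,0.0017],[0.103,0.493,-0.111,0.0112,0.0331,0.0017]]'
python3 -m pendant '[[0.103,0.493,-0.111,0.0112,0.0331,0.0017],[0.103,0.493,-0.111,0.0112,0.0331,0.0017],[0.103,0.493,-0.111,0.0112,0.0331,0.0017],[0.103,0.493,-0.111,0.0112,0.0331,0.0017],[0.103,0.493,-0.111,0.0112,0.0331,0.0017],[0.103,0.493,-0.111,0.0112,0.0331,0.0017],[0.103,0.493,-0.111,0.0112,0.0331,0.0017],[0.103,0.493,-0.111,0.0112,0.0331,0.0017],[0.103,0.493,-0.111,0.0112,0.0331,0.0017],[0,0,0,0,0,0]]'
python3 - <<'E'
from h import *
from workcell import sense,camera
s=sense();T=pose(s); print(s["joint_pos"].round(2));plan(T,toolring(.09,-.339),1)
c=camera("scene");t=camera("top")
cv2.imwrite("pics/r1.png",np.hstack([cv2.resize(c["color"][200:350,180:330],(400,400)),cv2.resize(t["color"][160:310,340:490],(400,400))]))
E
```

```text
t: 6.23
ee_pos: [0.5664, -0.0185, 0.2218]
tool_rot: [0.978, -0.157, 0.134, -0.024]
contact_force: [0.6, -0.4, -2.4]
grip_width: 0.0226
t: 7.07
ee_pos: [0.5401, -0.1549, 0.2427]
tool_rot: [0.953, -0.16, 0.254, -0.045]
contact_force: [-0.3, 0.1, -1.7]
grip_width: 0.0232
[-0.58 -0.19  1.83  0.32  1.07 -0.34]
rel shift mm [ 2.1 -2.6 -2.1] rotvec deg [ 0.09  0.14 -0.14]
per row x1: [0.072, -0.086, -0.07] [0.0019, 0.003, -0.0031]
```

View pics/r1.png

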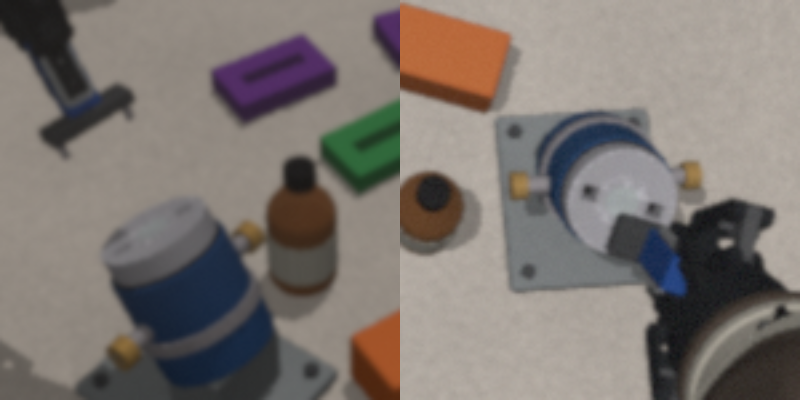

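Both views show the spanner above the ring with its prongs toward the holes; in the left view the tips are at scene pixels of about (205,258) and (229,244). I'll check these against the tool pose.

```bash
python3 - <<'E'
from h import *
from workcell import sense,camera
s=sense();T=pose(s);c=camera("scene");s=sense();T=pose(s);plan(T,toolring(.09,-.339),1)
P=[(T@[0,a,.0515-.0187,1])[:3] for a in(-.025,.025)]
print(proj(c,P))
cv2.imwrite("pics/r2.png",cv2.resize(c["color"][220:280,180:260],(800,600),interpolation=cv2.INTER_CUBIC))
# holes in scene view predicted
G=toolring(0,-.339);print("holes scene pred",proj(c,[(G@[0,a,.0395-.0187,1])[:3] for a in(-.025,.025)]))
E
```

```text
rel shift mm [ 1.8 -0.4 -2. ] rotvec deg [ 0.06  0.22 -0.08]
per row x1: [0.061, -0.014, -0.066] [0.0013, 0.005, -0.0018]
[[229.03843905 242.73260483]
 [205.17101459 257.38321657]]
holes scene pred [[248.54606514 277.51760478]
 [225.68037796 292.36643335]]
```

View pics/r2.png

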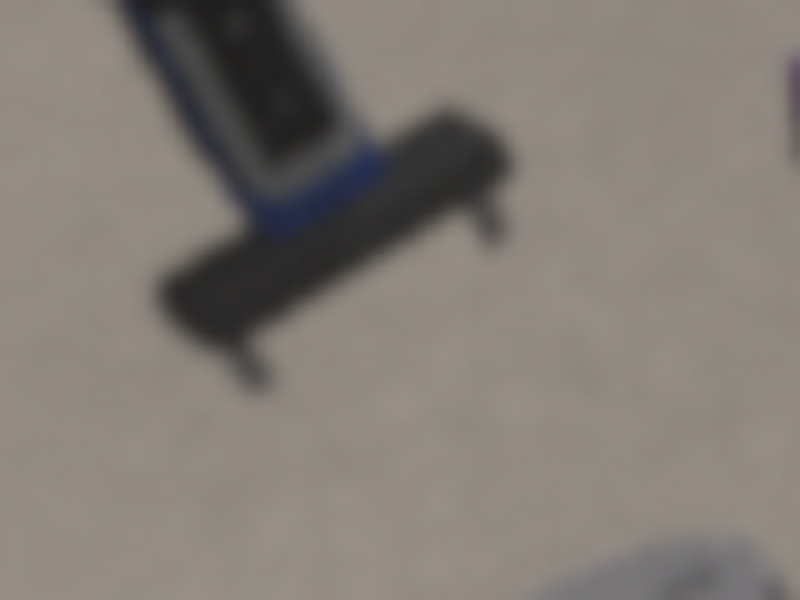

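```bash
python3 -m pendant '[[0.06,-0.014,-0.066,0.001,0.005,-0.002],[0,0,0.4,0,0,0],[0,0,0.5,0,0,0],[0,0,0.5,0,0,0],[0,0,0.5,0,0,0],[0,0,0.4,0,0,0],[0,0,0.15,0,0,0],[0,0,0,0,0,0],[0,0,0,0,0,0],[0,0,0,0,0,0]]'
python3 - <<'E'
from h import *
from workcell import sense,camera
s=sense();T=pose(s);plan(T,toolring(.013,-.339),1);print(s["contact_force"],s["torque"])
c=camera("scene");t=camera("top")
cv2.imwrite("pics/r3.png",np.hstack([cv2.resize(c["color"][260:310,205:255],(400,400),interpolation=cv2.INTER_CUBIC),cv2.resize(t["color"][205:265,385:445],(400,400),interpolation=cv2.INTER_CUBIC)]))
E
```

```text
t: 8.05
ee_pos: [0.5789, -0.1531, 0.1843]
tool_rot: [0.953, -0.158, 0.256, -0.044]
contact_force: [0.2, -0.4, -1.7]
grip_width: 0.0231
rel shift mm [-1.5  0.3  4.9] rotvec deg [ 0.01 -0.16  0.1 ]
per row x1: [-0.049, 0.01, 0.164] [0.0002, -0.0035, 0.0022]
[ 0.22323802 -0.41216396 -1.72181423] [-0.01772582  0.43315285  0.03585736]
```

View pics/r3.png

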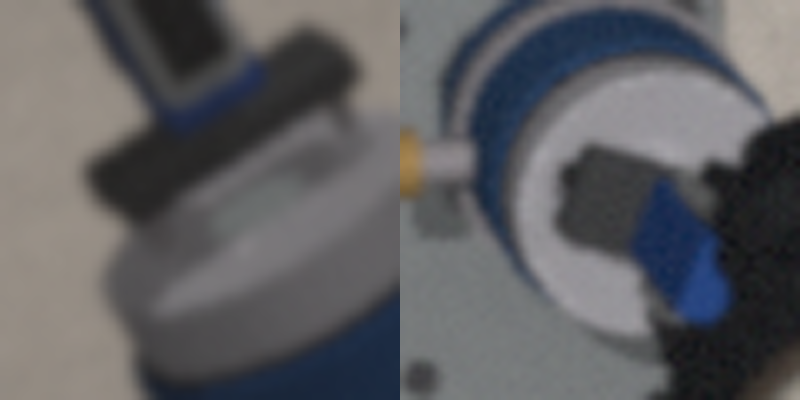

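The prongs are just above the face: bridge end at about (340,60) left, and in the right view its left end is over the left hole at about (580,180). Next I'll lower slowly and watch the force.

```bash
python3 -m pendant '[[-0.03,0.01,0.05,0,-0.002,0.001],[0,0,0.08,0,0,0],[0,0,0.08,0,0,0],[0,0,0.06,0,0,0],[0,0,0.06,0,0,0],[0,0,0.05,0,0,0],[0,0,0.05,0,0,0],[0,0,0,0,0,0],[0,0,0,0,0,0],[0,0,0,0,0,0]]'
python3 - <<'E'
from h import *
from workcell import sense
s=sense();T=pose(s);plan(T,toolring(0,-.339),1);print(s["contact_force"],s["torque"])
E
```

```text
t: 8.98
ee_pos: [0.5845, -0.153, 0.1718]
tool_rot: [0.953, -0.159, 0.255, -0.045]
contact_force: [-0.5, 0.8, -1.9]
grip_width: 0.0228
rel shift mm [-0.1 -0.1  4.4] rotvec deg [ 0.   -0.02  0.03]
per row x1: [-0.005, -0.004, 0.146] [0.0, -0.0005, 0.0007]
[-0.46143969  0.8432511  -1.89684698] [0.01418586 0.34961528 0.02172008]
```

Prongs are about 7.6 mm in with no force rise. I'll seat the rest.

```bash
python3 -m pendant '[[0,0,0.04,0,0,0],[0,0,0.04,0,0,0],[0,0,0.03,0,0,0],[0,0,0.02,0,0,0],[0,0,0.02,0,0,0],[0,0,0.01,0,0,0],[0,0,0,0,0,0],[0,0,0,0,0,0],[0,0,0,0,0,0],[0,0,0,0,0,0]]'
python3 - <<'E'
from h import *
from workcell import sense
s=sense();T=pose(s);plan(T,toolring(0,-.339),1);print(s["contact_force"],s["torque"],s["contact_force"]@T[:3,2])
E
```

```text
t: 9.82
ee_pos: [0.5864, -0.153, 0.1686]
tool_rot: [0.953, -0.158, 0.255, -0.044]
contact_force: [-23.3, 2.2, 17.6]
grip_width: 0.0228
rel shift mm [-0.2 -0.1  0.6] rotvec deg [ 0.02 -0.02  0.07]
per row x1: [-0.006, -0.005, 0.019] [0.0005, -0.0004, 0.0016]
[-23.27442813   2.19507217  17.61820549] [0.38687705 2.32063627 0.15808295] -26.888258433545698
```

```bash
python3 -m pendant '[[0,0,-0.02,0,0,0.03],[0,0,0,0,0,0.06],[0,0,0,0,0,0.08],[0,0,0,0,0,0.08],[0,0,0,0,0,0.08],[0,0,0,0,0,0.08],[0,0,0,0,0,0.08],[0,0,0,0,0,0.08],[0,0,0,0,0,0.08],[0,0,0,0,0,0.04]]'
cat > st.py <<'E'
from h import *
from workcell import sense
s=sense();T=pose(s);
n=-toolring(0,0)[:3,2];fx=toolring(0,0)[:3,0];ey=np.cross(n,fx)
phi=np.arctan2(T[:3,0]@ey,T[:3,0]@fx)
print("phi",phi.round(4),"turned deg",np.degrees(-.339-phi).round(2),"Fz",(s["contact_force"]@T[:3,2]).round(1),"Ftool",(s["contact_force"]@T[:3,:3]).round(1),"Ttool",(s["torque"]@T[:3,:3]).round(2),"J",s["joint_pos"].round(2))
plan(T,toolring(0,phi),1)
E
python3 st.py
```

```text
t: 10.65
ee_pos: [0.5861, -0.1535, 0.1685]
tool_rot: [0.875, -0.409, 0.234, -0.111]
contact_force: [-15.4, -4.4, 9.0]
grip_width: 0.023
phi -0.8834 turned deg 31.19 Fz -15.5 Ftool [ -2.3   9.6 -15.5] Ttool [-1.9  -0.77 -0.23] J [-0.52 -0.05  1.86  0.33  0.89  0.2 ]
rel shift mm [-0.4 -0.5  0.7] rotvec deg [ 0.05 -0.05 -0.  ]
per row x1: [-0.014, -0.018, 0.022] [0.0012, -0.0011, -0.0]
```

```bash
python3 -m pendant '[[0,0,0,0,0,0.05],[0,0,0,0,0,0.06],[0,0,0,0,0,0.06],[0,0,0,0,0,0.06],[0,0,0,0,0,0.06],[0,0,0,0,0,0.06],[0,0,0,0,0,0.06],[0,0,0,0,0,0.04],[0,0,0,0,0,0],[0,0,0,0,0,0]]'; python3 st.py
```

```text
t: 11.48
ee_pos: [0.586, -0.1534, 0.1684]
tool_rot: [0.79, -0.555, 0.211, -0.15]
contact_force: [-16.6, -3.0, 9.4]
grip_width: 0.0229
phi -1.2336 turned deg 51.26 Fz -16.5 Ftool [ -0.5  10.1 -16.5] Ttool [-2.24 -0.33  0.03] J [-0.52 -0.05  1.86  0.33  0.89  0.55]
rel shift mm [-0.4 -0.5  0.6] rotvec deg [ 0.05 -0.04 -0.  ]
per row x1: [-0.015, -0.016, 0.022] [0.001, -0.0009, -0.0]
```

```bash
python3 -m pendant '[[0,0,0,0,0,0.03],[0,0,0,0,0,0.03],[0,0,0,0,0,0.03],[0,0,0,0,0,0.03],[0,0,0,0,0,0.03],[0,0,0,0,0,0.03],[0,0,0,0,0,0.03],[0,0,0,0,0,0.03],[0,0,0,0,0,0.03],[0,0,0,0,0,0]]'; python3 st.py
```

```text
t: 12.32
ee_pos: [0.586, -0.1533, 0.1684]
tool_rot: [0.727, -0.636, 0.193, -0.172]
contact_force: [-17.1, -1.1, 9.7]
grip_width: 0.0231
phi -1.4469 turned deg 63.48 Fz -17.0 Ftool [ -0.3  10.  -17. ] Ttool [-2.12 -0.01 -0.03] J [-0.52 -0.05  1.86  0.33  0.89  0.77]
rel shift mm [-0.4 -0.3  0.7] rotvec deg [ 0.03 -0.04 -0.  ]
per row x1: [-0.014, -0.011, 0.022] [0.0007, -0.0009, -0.0]
```

```bash
python3 -m pendant '[[0,0,0,0,0,0.02],[0,0,0,0,0,0.02],[0,0,0,0,0,0.02],[0,0,0,0,0,0.02],[0,0,0,0,0,0.02],[0,0,0,0,0,0.02],[0,0,0,0,0,0.02],[0,0,0,0,0,0.02],[0,0,0,0,0,0],[0,0,0,0,0,0]]'; python3 st.py
```

```text
t: 13.15
ee_pos: [0.5863, -0.1524, 0.1686]
tool_rot: [0.687, -0.679, 0.182, -0.184]
contact_force: [-11.6, 6.9, 8.7]
grip_width: 0.0233
phi -1.5685 turned deg 70.44 Fz -13.3 Ftool [ -7.    5.6 -13.3] Ttool [-1.25 -1.18 -2.59] J [-0.52 -0.05  1.86  0.33  0.89  0.89]
rel shift mm [0.4 0.1 0.7] rotvec deg [0.01 0.01 0.  ]
per row x1: [0.014, 0.002, 0.023] [0.0003, 0.0003, 0.0]
```

Torque jumped to 2.6 N·m, so the ring is at its stop. I'll unload, draw out, and then check the holes.

```bash
python3 -m pendant '[[0,0,0,0,0,-0.04],[0,0,0,0,0,-0.04],[0,0,0,0,0,-0.03],[0,0,0,0,0,0],[0,0,0,0,0,0],[0,0,0,0,0,0],[0,0,0,0,0,0],[0,0,0,0,0,0],[0,0,0,0,0,0],[0,0,0,0,0,0]]'; python3 st.py
```

```text
t: 13.98
ee_pos: [0.5865, -0.1527, 0.1687]
tool_rot: [0.715, -0.65, 0.19, -0.176]
contact_force: [-10.6, 4.5, 8.8]
grip_width: 0.0229
phi -1.4848 turned deg 65.65 Fz -12.9 Ftool [ -5.    4.3 -12.9] Ttool [-0.98 -0.84 -0.09] J [-0.52 -0.05  1.86  0.33  0.89  0.81]
rel shift mm [0.1 0.3 0.7] rotvec deg [-0.03  0.01 -0.  ]
per row x1: [0.003, 0.01, 0.022] [-0.0008, 0.0002, -0.0]
```

```bash
python3 -m pendant '[[0,0,-0.05,0,0,0],[0,0,-0.1,0,0,0],[0,0,-0.2,0,0,0],[0,0,-0.3,0,0,0],[0,0,-0.5,0,0,0],[0,0,-0.6,0,0,0],[0,0,-0.6,0,0,0],[0,0,-0.5,0,0,0],[0,0,-0.3,0,0,0],[0,0,0,0,0,0]]'; python3 st.py; python3 - <<'E'
from h import *
from workcell import camera
c=camera("scene");t=camera("top")
cv2.imwrite("pics/r4.png",np.hstack([cv2.resize(c["color"][190:310,160:280],(400,400),interpolation=cv2.INTER_CUBIC),cv2.resize(t["color"][205:265,385:445],(400,400),interpolation=cv2.INTER_CUBIC)]))
E
```

```text
t: 14.82
ee_pos: [0.5391, -0.1538, 0.2525]
tool_rot: [0.714, -0.65, 0.192, -0.176]
contact_force: [-0.4, -1.0, -2.6]
grip_width: 0.0228
phi -1.4846 turned deg 65.64 Fz 2.0 Ftool [0.8 1.8 2. ] Ttool [-0.43 -0.03  0.02] J [-0.58 -0.2   1.82  0.32  1.09  0.81]
rel shift mm [-0.9  1.4 97. ] rotvec deg [-0.17 -0.14  0.  ]
per row x1: [-0.03, 0.046, 3.232] [-0.0039, -0.003, 0.0]
```

View pics/r4.png

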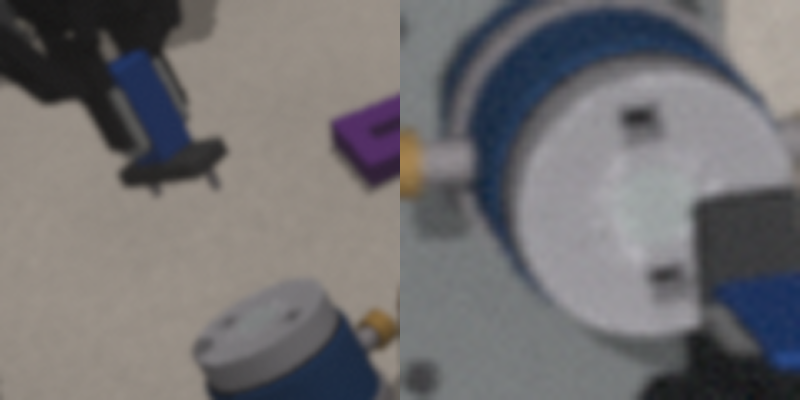

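The holes are now at top-view pixels of about (421,223) and (425,246), so the ring turned clearly and the spanner is clear. Now for the final angle.

```bash
python3 - <<'E'
from h import *
from workcell import camera,sense
ct=camera("top")
g=cv2.cvtColor(ct["color"],cv2.COLOR_BGR2GRAY).astype(float)
def cen(x0,y0,x1,y1):
    w=np.clip(142-g[y0:y1,x0:x1]-12,0,40);yy,xx=np.mgrid[y0:y1,x0:x1];return np.array([(w*xx).sum(),(w*yy).sum()])/w.sum()
h=[cen(416,218,427,229),cen(421,242,429,251)];print(h)
F=toolring(0,0);n=-F[:3,2];fx=F[:3,0];ey=np.cross(n,fx)
o,d=ray(ct,h);P=[o+k*((RING-o)@n)/(k@n) for k in d];l=P[0]-P[1];print(P,np.linalg.norm(l),np.arctan2(-(l@fx),l@ey))
T=pose(sense());G=toolring(.09,-.339)
plan(T,G,10)
E=toolrest(.152);plan(G,E,18);plan(T,E,19)
E
```

```text
[array([420.56800871, 222.72361262]), array([425.24424973, 246.50273823])]
[array([ 0.61847402, -0.14811125,  0.16242068]), array([ 0.5762657 , -0.15838373,  0.13800086])] 0.049833658659904925 -1.3707279985148584
rel shift mm [-0.1 -0.4  4.1] rotvec deg [ 1.000e-02  1.000e-02 -6.569e+01]
per row x10: [0.0, -0.001, 0.014] [0.0, 0.0, -0.146]
rel shift mm [ -80.  -274.6   68.2] rotvec deg [ -9.6  -28.42  -1.49]
per row x18: [-0.113, -0.52, 0.118] [-0.0119, -0.0351, -0.0018]
rel shift mm [-283.3  -40.6   72.3] rotvec deg [-24.84 -19.75 -65.6 ]
per row x19: [-0.382, -0.363, 0.171] [-0.0291, -0.0231, -0.0767]
```

The ring now sits at -1.371 rad, a turn of 1.03 rad. That puts its start at 0.17, within 0 to 0.25, and a hard torque was felt, so it's at its stop. Returning by the known path.

```bash
python3 -m pendant '[[0,0,0,0,0,-0.146],[0,0,0,0,0,-0.146],[0,0,0,0,0,-0.146],[0,0,0,0,0,-0.146],[0,0,0,0,0,-0.146],[0,0,0,0,0,-0.146],[0,0,0,0,0,-0.146],[0,0,0,0,0,-0.146],[0,0,0,0,0,-0.146],[0,0,0,0,0,-0.146]]'
python3 -m pendant '[[-0.11,-0.52,0.118,-0.012,-0.035,-0.002],[-0.11,-0.52,0.118,-0.012,-0.035,-0.002],[-0.11,-0.52,0.118,-0.012,-0.035,-0.002],[-0.11,-0.52,0.118,-0.012,-0.035,-0.002],[-0.11,-0.52,0.118,-0.012,-0.035,-0.002],[-0.11,-0.52,0.118,-0.012,-0.035,-0.002],[-0.11,-0.52,0.118,-0.012,-0.035,-0.002],[-0.11,-0.52,0.118,-0.012,-0.035,-0.002],[-0.11,-0.52,0.118,-0.012,-0.035,-0.002],[0,0,0,0,0,0]]'
python3 - <<'E'
from h import *
from workcell import sense
plan(pose(sense()),toolrest(.12),9);plan(pose(sense()),toolrest(.1),9)
E
```

```text
t: 15.8
ee_pos: [0.5394, -0.1532, 0.2487]
tool_rot: [0.953, -0.156, 0.254, -0.044]
contact_force: [-0.0, 0.0, -1.2]
grip_width: 0.0234
t: 16.63
ee_pos: [0.5673, -0.0081, 0.226]
tool_rot: [0.98, -0.155, 0.127, -0.022]
contact_force: [0.3, -0.1, -1.7]
grip_width: 0.0231
rel shift mm [ -40.7 -134.7   66.7] rotvec deg [ -4.72 -14.03  -0.56]
per row x9: [-0.122, -0.509, 0.244] [-0.0116, -0.0346, -0.0014]
rel shift mm [ -45.5 -133.    86.1] rotvec deg [ -4.72 -14.03  -0.56]
per row x9: [-0.132, -0.505, 0.318] [-0.0116, -0.0346, -0.0014]
```

```bash
python3 -m pendant '[[-0.122,-0.509,0.244,-0.0116,-0.0346,-0.0014],[-0.122,-0.509,0.244,-0.0116,-0.0346,-0.0014],[-0.122,-0.509,0.244,-0.0116,-0.0346,-0.0014],[-0.122,-0.509,0.244,-0.0116,-0.0346,-0.0014],[-0.122,-0.509,0.244,-0.0116,-0.0346,-0.0014],[-0.122,-0.509,0.244,-0.0116,-0.0346,-0.0014],[-0.122,-0.509,0.244,-0.0116,-0.0346,-0.0014],[-0.122,-0.509,0.244,-0.0116,-0.0346,-0.0014],[-0.122,-0.509,0.244,-0.0116,-0.0346,-0.0014],[0,0,0,0,0,0]]'
python3 - <<'E'
from h import *
from workcell import sense,camera
c=camera("scene");t=camera("top");T=pose(sense());plan(T,toolrest(.12),1)
P=[(T@[0,a,.0515-.0187,1])[:3] for a in(-.025,.025)];print(proj(c,P))
Q=proj(c,P).mean(0);x,y=int(Q[0])-40,int(Q[1])-40;print(x,y)
cv2.imwrite("pics/p1.png",cv2.resize(c["color"][y:y+60,x:x+80],(800,600),interpolation=cv2.INTER_CUBIC))
E
```

```text
t: 17.47
ee_pos: [0.5868, 0.1324, 0.1616]
tool_rot: [0.988, -0.151, -0.0, 0.0]
contact_force: [1.1, 0.4, -2.8]
grip_width: 0.0232
rel shift mm [-0.7 -2.2  0.5] rotvec deg [ 0.01 -0.18 -0.05]
per row x1: [-0.022, -0.075, 0.017] [0.0001, -0.004, -0.0012]
[[332.62364985 209.2871499 ]
 [314.29134694 217.61667145]]
283 173
```

View pics/p1.png

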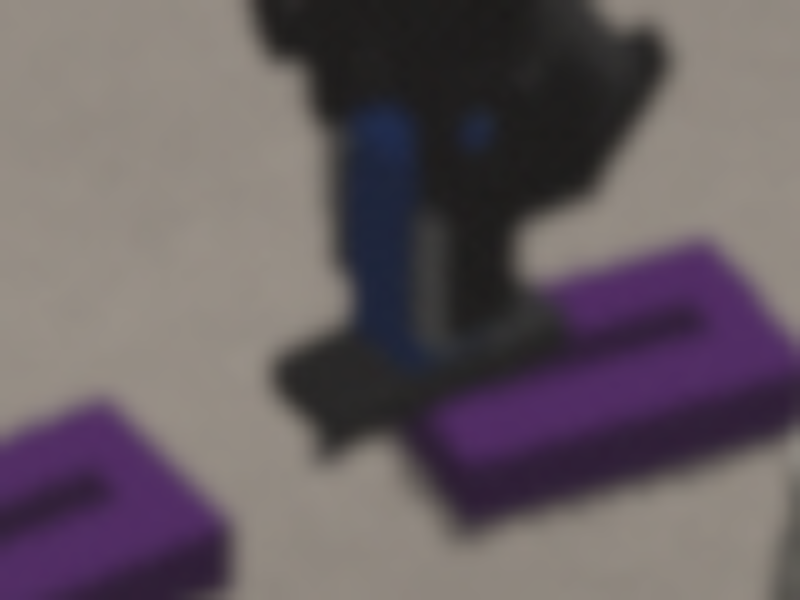

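The spanner is upright in the grip; one prong tip shows at scene pixel (315.5,218.5), against (314.3,217.6) predicted, so it hasn't shifted. Going down.

```bash
python3 -m pendant '[[0,0,0.3,0,-0.004,0],[0,0,0.6,0,0,0],[0,0,0.7,0,0,0],[0,0,0.7,0,0,0],[0,0,0.6,0,0,0],[0,0,0.3,0,0,0],[0,0,0,0,0,0],[0,0,0,0,0,0],[0,0,0,0,0,0],[0,0,0,0,0,0]]'
python3 - <<'E'
from h import *
from workcell import sense
plan(pose(sense()),toolrest(0),1)
E
```

```text
t: 18.4
ee_pos: [0.5878, 0.1302, 0.0699]
tool_rot: [0.988, -0.152, 0.002, -0.0]
contact_force: [0.3, 0.9, -1.9]
grip_width: 0.0227
rel shift mm [-1.6 -2.2 27.1] rotvec deg [-0.07 -0.18 -0.12]
per row x1: [-0.054, -0.073, 0.904] [-0.0015, -0.004, -0.0026]
```

```bash
python3 -m pendant '[[-0.05,-0.065,0.1,-0.001,-0.004,-0.002],[0,0,0.15,0,0,0],[0,0,0.15,0,0,0],[0,0,0.15,0,0,0],[0,0,0.12,0,0,0],[0,0,0.08,0,0,0],[0,0,0.06,0,0,0],[0,0,0,0,0,0],[0,0,0,0,0,0],[0,0,0,0,0,0]]'
python3 - <<'E'
from h import *
from workcell import sense
s=sense();print(s["contact_force"]);plan(pose(s),toolrest(0),1)
E
```

```text
t: 19.23
ee_pos: [0.5864, 0.1326, 0.0445]
tool_rot: [0.988, -0.151, -0.001, 0.0]
contact_force: [-0.2, -0.2, -1.3]
grip_width: 0.0232
[-0.21394892 -0.23379258 -1.33455541]
rel shift mm [ 0.5 -0.4  1.7] rotvec deg [ 0.01  0.09 -0.03]
per row x1: [0.016, -0.012, 0.058] [0.0003, 0.002, -0.0006]
```

```bash
python3 -m pendant '[[0,0,0.02,0,0,0],[0,0,0.02,0,0,0],[0,0,0.02,0,0,0],[0,0,0.01,0,0,0],[0,0,0,0,0,0],[0,0,0,0,0,0],[0,0,0,0,0,0],[0,0,0,0,0,0],[0,0,0,0,0,0],[0,0,0,0,0,0]]'
python3 - <<'E'
from h import *
from workcell import sense
s=sense();print(s["contact_force"]);plan(pose(s),toolrest(0),1)
E
```

```text
t: 20.07
ee_pos: [0.5864, 0.1326, 0.0427]
tool_rot: [0.988, -0.151, -0.001, -0.0]
contact_force: [-3.4, 0.2, 4.6]
grip_width: 0.0228
[-3.36094799  0.16372724  4.63560749]
rel shift mm [ 0.6 -0.3 -0.1] rotvec deg [ 0.01  0.09 -0.02]
per row x1: [0.019, -0.012, -0.002] [0.0003, 0.0019, -0.0005]
```

Seated: light contact at the original height. Release and wait.

```bash
python3 -m pendant '[[0,0,0,0,0,0],[0,0,0,0,0,0],[0,0,0,0,0,0],[0,0,0,0,0,0],[0,0,0,0,0,0],[0,0,0,0,0,0],[0,0,0,0,0,0],[0,0,0,0,0,0],[0,0,0,0,0,0],[0,0,0,0,0,0]]' 0 20
python3 -m pendant '[[0,0,0,0,0,0],[0,0,-0.2,0,0,0],[0,0,-0.4,0,0,0],[0,0,-0.6,0,0,0],[0,0,-0.8,0,0,0],[0,0,-0.8,0,0,0],[0,0,-0.8,0,0,0],[0,0,-0.6,0,0,0],[0,0,-0.3,0,0,0],[0,0,0,0,0,0]]'
python3 -m pendant '[[-0.8,0,-0.3,0,0,0],[-0.8,0,-0.3,0,0,0],[-0.8,0,-0.3,0,0,0],[-0.8,0,-0.3,0,0,0],[-0.8,0,-0.3,0,0,0],[-0.8,0,-0.3,0,0,0],[-0.8,0,-0.3,0,0,0],[-0.4,0,0,0,0,0],[0,0,0,0,0,0],[0,0,0,0,0,0]]'
python3 - <<'E'
from h import *
from workcell import camera
s=camera("scene")["color"];a=camera("top")["color"]
cv2.imwrite("pics/f_full.png",np.vstack([s[130:430,150:550],a[130:330,150:550]]))
f=lambda im,x,y,w,h:cv2.resize(im[y:y+h,x:x+w],(400,300),interpolation=cv2.INTER_CUBIC)
cv2.imwrite("pics/f1.png",np.vstack([np.hstack([f(a,240,229,80,60),f(a,380,200,80,60)]),np.hstack([f(s,284,215,80,60),f(s,205,262,80,60)])]))
E
```

```text
t: 20.9
ee_pos: [0.5863, 0.1326, 0.0422]
tool_rot: [0.988, -0.151, -0.001, 0.0]
contact_force: [0.4, -0.2, -0.5]
grip_width: 0.0853
t: 21.73
ee_pos: [0.5873, 0.1327, 0.1801]
tool_rot: [0.988, -0.151, 0.001, -0.0]
contact_force: [-0.0, -0.2, 0.2]
grip_width: 0.0854
t: 22.57
ee_pos: [0.4149, 0.1865, 0.2399]
tool_rot: [0.989, -0.151, -0.001, 0.0]
contact_force: [-0.3, -0.1, -0.2]
grip_width: 0.0852
```

View pics/f1.png

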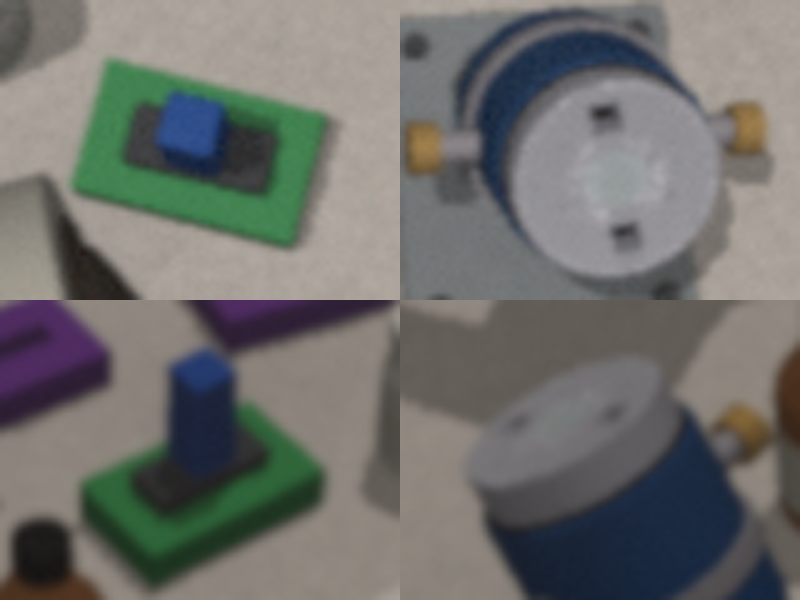

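View pics/f_full.png

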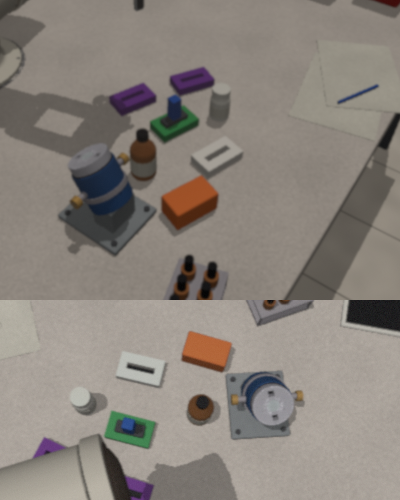

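The final crops show the spanner upright in the green rest at top pixel (278,255), as at the start. The ring holes are still turned, at top pixels (421,223) and (425,246), and bottle, tub and box haven't moved.

```bash
python3 -c "
from workcell import hand_in
print(hand_in())"
```

```text
the job is handed in; nothing more can be done
None
```

The lock ring is turned clockwise to its stop and the spanner is back upright in the green rest. I handed the job in at about 22.7 s of the 61 s allowed.

- **Engaging:** the bridge came to rest on the ring's face (about 27 N at 0.6 mm from the computed depth) before I turned anything, so both prongs were fully in.
- **Turning:** the torque jumped to 2.6 N·m at the end of the turn. From the camera, the line of holes moved 1.03 rad. That implies a start value of about 0.17, which is inside the stated 0 to 0.25 range.
- **One disagreement:** at the stop the tool had turned about 0.2 rad further than the holes now show. Clearance of the prongs in the holes explains about half. I take the rest as give in the gripper under load, because the torque fell to nearly zero when I backed off 5 degrees. I did not measure that give directly.
- **Putting back:** the spanner was set down within 1 mm of where I picked it up, with light contact. The final pictures show it as it stood at the start, the bottle, tub and box unmoved, and the robot clear of everything.

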